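# Load the cigar mould into the screw press and tighten it down

## Task

Slide the filled cigar mould along the bench into the green press until it is fully home against the stop at the back, while the three knobs are still loose. Then turn all three red wing knobs clockwise, in any order, each until it is firmly on its end stop. Leave everything else on the bench where it is.

Things in the scene. Friction and masses are not known exactly. Their poses are not given: they have to be found in the camera images.
- press: green screw press fixed to the bench. Origin: at bench level under the middle of the mould's place; x points into it (the mould goes in along +x), z up. Side cheeks: inner faces y = +-103 mm, x = -65 to +85, 64 mm high; no floor. Two green bridges over the mould at x = -30 and +40 (each 36 mm wide in x), heights 64 to 80 mm, carry three captive bolts: red wing knobs above, brass feet below.
- press_mouth (a point): middle of the press's mouth at bench level, 65 mm in front (-x) of the press's origin; axes as the press's. Steel lead-ins 50 mm high flare out from the cheeks to 31 mm in front of it; gap between the cheeks 206 mm.
- press_stop (a point): middle of the face of the steel stop bar (50 mm high) at the back of the press, 65 mm behind (+x) its origin, 25 mm above the bench: the mould's rear face meets it when home, a firm stop that can be felt.
- mould: filled, closed wooden cigar mould, 0.5 to 0.9 kg, loose on the bench before the mouth. Origin: centre of the underside of its block, 130 mm (x) by 200 mm (y) by 46 mm tall. Handle: a wooden tongue 36 mm wide (y) from x = -65 to -155 mm, heights 7 to 41 mm. It slides on the bench and is home when its origin and axes coincide with the press's; 3 mm of play each side.
- mould_pocket (a point): front one of three square pockets (36 mm wide, 6 mm deep) in the mould's top, 30 mm in front (-x) of the mould's origin, 46 mm up. The press's feet (22 mm across) sink into the pockets as the knobs turn: if the mould is not home they land on its top and the knobs stall early; knobs turned down first bar the mould's way in.
- mould_grip (a point): point in the middle of the mould's tongue, to pinch from above across its 36 mm width (fingers closing along y): 127 mm in front (-x) of the mould's origin, 30 mm above the bench; axes as the mould's.
- knob_front_grip (a point): grip point of the red wing knob nearest the opening, at (-30, 0) mm of the press frame: on its vertical axis, 107 mm above the bench at all times. The wing is a bar 60 mm long (this point's x, turning with it) by 16 mm thick (y), heights 92 to 120 mm. Under it the bridge's top at 80 mm, with a brass collar 32 mm across and 8 mm high.
- knob_front (a joint): turn of that knob, rad, growing clockwise seen from above (tightening); starts between 0.4 and 1.2 and stays where it is left. It ends on a firm stop somewhere from 2.7 to 3.3, not the same for each knob, to be felt: turning freely takes about 0.15 N m, on the stop the moment rises steeply past 0.8 N m.
- knob_left_grip (a point): grip point of the red wing knob at the rear, at (+40, +75) mm of the press frame: on its vertical axis, 107 mm above the bench at all times. The wing is a bar 60 mm long (this point's x, turning with it) by 16 mm thick (y), heights 92 to 120 mm. Under it the bridge's top at 80 mm, with a brass collar 32 mm across and 8 mm high.
- knob_left (a joint): turn of that knob, rad, growing clockwise seen from above (tightening); starts between 0.4 and 1.2 and stays where it is left. It ends on a firm stop somewhere from 2.7 to 3.3, not the same for each knob, to be felt: turning freely takes about 0.15 N m, on the stop the moment rises steeply past 0.8 N m.
- knob_right_grip (a point): grip point of the red wing knob at the rear, at (+40, -75) mm of the press frame: on its vertical axis, 107 mm above the bench at all times. The wing is a bar 60 mm long (this point's x, turning with it) by 16 mm thick (y), heights 92 to 120 mm. Under it the bridge's top at 80 mm, with a brass collar 32 mm across and 8 mm high.
- knob_right (a joint): turn of that knob, rad, growing clockwise seen from above (tightening); starts between 0.4 and 1.2 and stays where it is left. It ends on a firm stop somewhere from 2.7 to 3.3, not the same for each knob, to be felt: turning freely takes about 0.15 N m, on the stop the moment rises steeply past 0.8 N m.
- glue_jar: white-capped glue jar, 60 mm diameter, 85 mm tall; a bystander, to be left where it is; origin: centre of its underside
- red_dish: small red open dish, 100 mm across, 35 mm tall; a bystander, to be left where it is; origin: centre of its underside
- flat_blade: flat steel blade with a dark wooden back, 105 x 105 mm, 12 mm tall; a bystander, to be left where it is; origin: centre of its underside
- spare_mould: empty wooden half mould, 120 x 190 mm, 30 mm tall; a bystander, to be left where it is; origin: centre of its underside
- mug: blue mug, 80 mm diameter, 90 mm tall; a bystander, to be left where it is; origin: centre of its underside

How it is judged (in metres and radians):
On the way:
1. the mould is fully home in the press (within 5 mm of the stop) while all three knobs are still loose (under 1.5 rad) (x of mould in the frame of press above -0.005 m and y of mould in the frame of press between -0.006 and 0.006 m and angle between mould's own z axis and vertical below 0.05 rad and value of joint each of knob_front, knob_left, knob_right below 1.5 rad), for 0.2 s.
At the end, for the whole second after the job is handed in: The mould is home in the press, within 5 mm of the stop and 6 mm sideways, flat and at rest, and each of the three knobs is within 0.12 rad of its own end stop (x of mould in the frame of press above -0.005 m and y of mould in the frame of press between -0.006 and 0.006 m and angle between mould's own z axis and vertical below 0.05 rad and value of joint knob_front above 2.88 rad and value of joint knob_left above 2.68 rad and value of joint knob_right above 3.08 rad and linear speed of mould below 0.01 m/s); the robot touches nothing.
It fails at once if a bystander was pushed more than 30 mm from its place (distance of any of glue_jar, red_dish, flat_blade, spare_mould, mug from where it was at the start of the episode above 0.03 m).
It also fails if it takes over 72 s, if anything falls off the work surface, if the arm or the gripper's body presses on something with over 40 N, if the wrist force passes 120 N, or if a joint passes its speed limit or range.

## Robot

A 7-joint arm with a two-finger parallel gripper is mounted at the origin on the work surface. World frame = base frame: x ahead of the robot, y to its left, z up, the work surface at z = 0. Lengths are in mm, angles in rad, forces in N, time in s.
With the tool pointing down it reaches from about 400 to 925 mm from the base axis. Payload 4.1 kg.
Tool frame: the origin (TCP) lies on the centre line of the jaws, within the pads' length; the fingertips stand 11 mm ahead of it and the grasp point (between the pads) lies 8 mm behind it (nose_length is the z of the fingertips in the tool frame, in mm); z points along the fingers, y is the line along which they close (so a half turn about z gives the same grasp; the last joint's range is limited). The gripper opens to 85 mm and grips with 20 to 120 N. Pads are 22 mm wide; open, the fingers measure 114 mm over their backs; the gripper's body (76 mm by 85 mm) begins 54 mm behind the grasp point. The pads swing forward as they close: fully open they stand 13 mm farther back than shut.
Start: joints at [-1.333, 0.398, 0.045, 1.537, -0.019, 1.207, -0.051], TCP at [214.784, 613.522, 242.347] pointing down, gripper open.
Joint ranges: [-2.82, 2.82], [-0.49, 2.23], [-1.37, 1.46], [0, 2.46], [-1.36, 4.5], [0.23, 2], [-2.94, 2.94]. Speed limits (rad/s): [2.57, 2.57, 3.14, 3.14, 3.14, 3.14, 3.14].

## Interface

Orientations are given as a 3x3 rotation matrix whose columns are the frame's x, y, z axes.
In Python, from plant import * gives the robot as it stands. The module is installed in compiled form; this text tells all that it offers.
- The arm moves only by the shell command python3 -m crank 'ROWS' [OPENING] [FORCE]. ROWS is JSON, a list of rows, each a list of 2 entries, a list of its own where there are three numbers: the shift along the tool's x, y, z normalised to -1 to 1, where 1 is 400 mm, then the turn, a rotation vector about the tool's x, y, z normalised to -1 to 1, where 1 is pi/4 rad. In form: [[[dx, dy, dz], [ax, ay, az]], ...]. A call has 1 to 10 rows; each row shifts and turns the commanded pose from where the row before left it, along the tool's axes as they then stand; what a row does not reach is not made up. A row lasts 1/12 s, in which the tool goes at most 41.7 mm and 7.16 degrees, less where a joint would pass 70% of its speed; a pose out of reach is approached as far as the arm can. A call with a number of a shift or a turn outside -1 to 1 is refused whole. A call with a gripper value outside its range is refused whole. OPENING is the opening, from -1 (shut) to 1 (fully open), set as the call begins (- or left out, the last holds). The fingers move at their own pace and stop on an object; FORCE is the grip in N (left out, the last holds). Time passes only in rows, so rows that do not move let the fingers close. It gives the time, the measured TCP pose, the force, the opening and the grip force at its end, in the units of the state.
- state(): the state, without advancing time (a new reading comes with each control period).
- get_image(name): name is "scene" or "top" or "wrist"; returns (picture, depth): 480x640x3 uint8, red, green, blue; 480x640 float32, mm along the optical axis (not along the pixel's ray), 0 where there is no reading.
- get_calibration(name): a dict with "mtx" (3x3 intrinsics, pixels), "rvec" (rotation vector, rad) and "tvec" (3), from world to camera coordinates, as OpenCV has them. Camera axes: x right, y down, z forward; pixel columns grow to the right and rows downward; lengths in mm; the calibration is good to about 2 mm. The wrist camera is an equidistant fisheye: a pixel r from the principal point sees the ray r / f radians off the axis. A picture is of the moment at which its call begins: read the wrist's pose just before it. get_calibration takes no time and is no camera call; for the wrist camera it gives the pose at the moment of the call.
- sign_off(): hands the job in; it is judged then, once.
The state is a dict: "t": time; "qpos": joint angles; "qvel": joint speeds; "tau": joint torques, N m; "ee_pos": TCP position; "tcp_rot": TCP orientation; "wrist_force": force on the tool from outside, world axes, zero at the start; "torque": the same for the moment, N m; "width": finger opening in mm; "finger_force": force on a finger pad.
Only numpy, scipy, OpenCV 4.12 (cv2) and the standard library are available. Lean on these libraries where they do the work, as an engineer would, in place of code of your own. Each camera call takes 0.05 s, during which the arm holds its last target. There are 200 camera calls.

## Working session

There is one attempt and no reset: what is moved stays moved. The work goes in short steps, Python scripts to look and compute and a shell command to move; the robot and the scene stay as the last step left them, time stands still between calls to the robot, and variables do not carry over. Pictures are saved under pics/ and viewed, at most 10 in all, crops included, and the job is handed in when it is done.

```bash
mkdir -p pics
python3 - <<'E'
from plant import *
import cv2,numpy as np
s=state(); print(s['t'],s['ee_pos'],s['tcp_rot'],s['width'])
for n in ['scene','top']:
    im,d=get_image(n); cv2.imwrite(f'pics/{n}0.png',im[:,:,::-1]); np.savez(f'{n}0.npz',im=im,d=d)
    c=get_calibration(n); print(n,c)
E
```

```text
0.0 [214.57330392 612.89545494 241.24679555] [[-9.43848741e-01  3.30377458e-01 -5.38950365e-04]
 [ 3.30377872e-01  9.43846782e-01 -1.92698497e-03]
 [-1.27945827e-04 -1.99683961e-03 -9.99997998e-01]] 85.26959661788447
scene {'mtx': array([[585.85259138,   0.        , 321.3295483 ],
       [  0.        , 585.85259138, 239.57837597],
       [  0.        ,   0.        ,   1.        ]]), 'rvec': array([ 2.09871093,  0.81877155, -0.42181428]), 'tvec': array([-443.08571675, -166.78574381, 1925.55967841])}
top {'mtx': array([[596.9099768 ,   0.        , 310.39532491],
       [  0.        , 596.9099768 , 239.09478346],
       [  0.        ,   0.        ,   1.        ]]), 'rvec': array([ 2.14845614, -2.11667038,  0.20663764]), 'tvec': array([ -12.4897681 ,  614.86640026, 1356.86060756])}
```

View pics/top0.png

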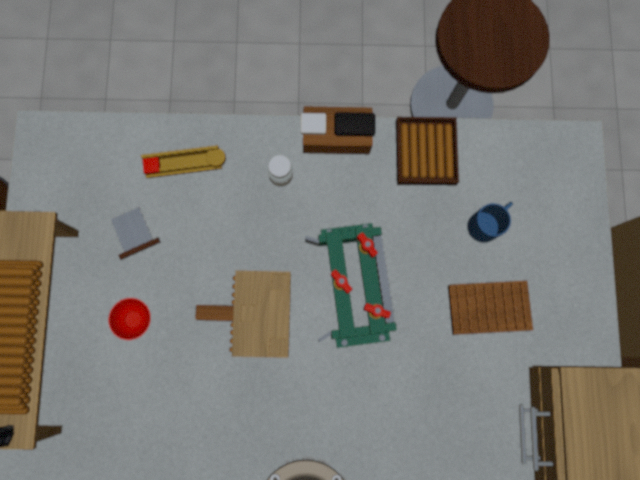

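View pics/scene0.png

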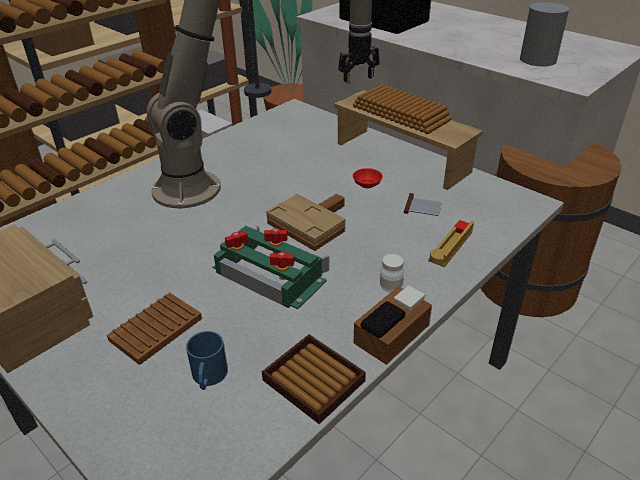

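The top view shows the mould block at about (262,313), its tongue to the left at (213,313), and the press at about (360,285), tilted a few degrees. The three red knobs are at (368,244), (341,281) and (377,311). Next I'll measure them.

```bash
cat > h.py <<'E'
import cv2,numpy as np
from plant import *
def rays(n,px,c=None):
    c=c or get_calibration(n); K=c['mtx']; R,_=cv2.Rodrigues(np.array(c['rvec'])); t=np.array(c['tvec']).ravel()
    px=np.asarray(px,float).reshape(-1,2)
    a=(px-[K[0,2],K[1,2]])/[K[0,0],K[1,1]]
    if n=='wrist':
        r=np.linalg.norm(a,axis=1,keepdims=True)+1e-12
        v=np.hstack([a/r*np.sin(r),np.cos(r)])
    else: v=np.hstack([a,np.ones((len(a),1))])
    return -R.T@t, v@R
def plane(n,px,z,c=None):
    o,v=rays(n,px,c); return (o+v*((z-o[2])/v[:,2])[:,None])[:,:2]
def red(im):
    h=cv2.cvtColor(im,cv2.COLOR_RGB2HSV); return (((h[...,0]<6)|(h[...,0]>174))&(h[...,1]>170)&(h[...,2]>90)).astype(np.uint8)
def blobs(m,amin):
    n,l,s,c=cv2.connectedComponentsWithStats(m); return [(c[i],s[i],(l==i)) for i in range(1,n) if s[i,4]>amin]
def pressfit(P): # P: front,left,right
    M=np.array([[-30,0],[40,75],[40,-75]],float); P=np.array(P)
    mc,pc=M.mean(0),P.mean(0); H=(M-mc).T@(P-pc); th=np.arctan2(H[0,1]-H[1,0],H[0,0]+H[1,1])
    R=np.array([[np.cos(th),-np.sin(th)],[np.sin(th),np.cos(th)]]); o=pc-R@mc
    return o,th,(P-(M@R.T+o))
E
python3 - <<'E'
from h import *
z=np.load('top0.npz'); im=z['im']; d=z['d']
P=[]
for c,s,m in blobs(red(im),20):
    ys,xs=np.nonzero(m); w=plane('top',np.c_[xs,ys],118); r=cv2.minAreaRect(w.astype(np.float32))
    print(c.round(1),s[4],w.mean(0).round(1),r, d[m].min())
    if 325<c[0]<400:P.append((c[0],w.mean(0)))
P.sort(key=lambda a:a[0]); P=[p[1] for p in P]
print(pressfit(P))
h=cv2.cvtColor(im,cv2.COLOR_RGB2HSV)
print(h[313,262],h[313,213],h[200,230], d[313,262],d[313,213],d[200,250])
m=((h[...,0]>8)&(h[...,0]<28)&(h[...,1]>60)).astype(np.uint8); m[:, :185]=0;m[:,310:]=0;m[:250]=0;m[375:]=0
ys,xs=np.nonzero(m); print(len(ys),xs.min(),xs.max(),ys.min(),ys.max())
blk=cv2.morphologyEx(m,cv2.MORPH_OPEN,np.ones((25,25)))
ys,xs=np.nonzero(blk); w=plane('top',np.c_[xs,ys],46); print('block',cv2.minAreaRect(w.astype(np.float32)),w.mean(0))
t=m&(1-cv2.dilate(blk,np.ones((9,9)))); ys,xs=np.nonzero(t); k=xs<228; w=plane('top',np.c_[xs,ys][k],41); print('tongue',k.sum(),cv2.minAreaRect(w.astype(np.float32)),w.mean(0))
cv2.imwrite('pics/wr0.png',get_image('wrist')[0][:,:,::-1])
E
```

```text
[150.8 165. ] 211 [771.2 367.4] ((771.1940307617188, 366.9285888671875), (35.23833465576172, 34.397979736328125), 8.589816093444824) 0.0
[366.6 244.6] 163 [ 593.1 -129.7] ((593.19091796875, -131.36468505859375), (57.868064880371094, 24.850919723510742), 28.417573928833008) 1336.4843
[340.5 281.1] 144 [509.4 -71.2] ((509.44635009765625, -71.77689361572266), (55.85231018066406, 23.106794357299805), 26.955181121826172) 0.0
[129.1 318.5] 1254 [419.9 393.5] ((420.0312194824219, 393.581787109375), (84.1728286743164, 85.76770782470703), 47.19797897338867) 0.0
[376.5 310.3] 152 [ 445.6 -151.3] ((446.3266296386719, -152.34608459472656), (55.32706832885742, 23.446989059448242), 79.56050872802734) 1310.5714
(array([ 513.63475003, -100.8887464 ]), np.float64(-1.4259085607761492), array([[ 0.09218384, -0.02727263],
       [-0.49573631, -0.0108093 ],
       [ 0.40355247,  0.03808193]]))
[ 19 112 127] [ 14 166 103] [102   9 145] 1391.0875 1395.663 1479.508
5376 196 289 271 356
block ((440.1421203613281, 109.4873275756836), (196.66883850097656, 130.8732147216797), 0.7709560990333557) [439.05423975 109.15790283]
tongue 475 ((439.8595275878906, 224.90298461914062), (34.803749084472656, 73.037353515625), 0.8180440664291382) [440.09115192 224.73295693]
```

View pics/wr0.png

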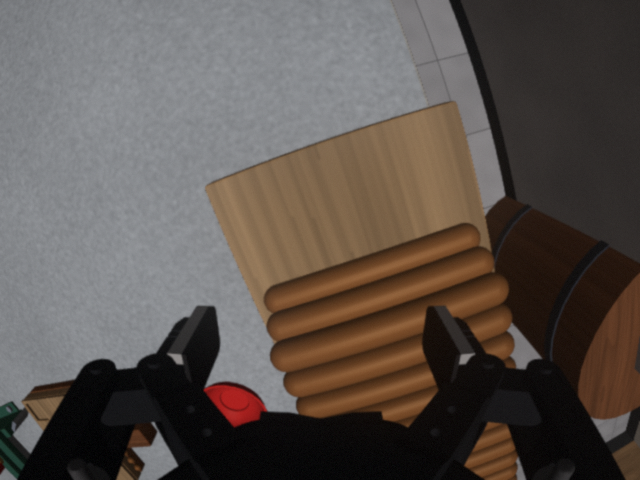

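The wrist view shows the gripper above the cigar rack, with the red dish at (235,400). First I'll turn the tool by 70.7° so it lines up with the tongue.

```bash
python3 -m crank '[[[0,0,0],[0,0,0.157]],[[0,0,0],[0,0,0.157]],[[0,0,0],[0,0,0.157]],[[0,0,0],[0,0,0.157]],[[0,0,0],[0,0,0.157]],[[0,0,0],[0,0,0.157]],[[0,0,0],[0,0,0.157]],[[0,0,0],[0,0,0.157]],[[0,0,0],[0,0,0.157]],[[0,0,0],[0,0,0.157]]]' 1 60
cat >> h.py <<'E'
def goto(x,y,z=None,yaw=None):
    """print tool-axis move to target; yaw = world angle of tool x axis"""
    s=state(); R=s['tcp_rot']; p=s['ee_pos']; d=np.array([x,y,p[2] if z is None else z])-p
    cur=np.arctan2(R[1,0],R[0,0])
    print('t %.2f p %s yaw %.4f q7 %.3f w %.1f F %s T %s'%(s['t'],p.round(1),cur,s['qpos'][6],s['width'],s['wrist_force'].round(1),s['torque'].round(2)))
    print('shift units',(R.T@d/400).round(4),'rows>=%.1f'%(np.linalg.norm(d)/41.7),'tilt',R[:2,2].round(4))
    if yaw is not None:
        a=(yaw-cur+np.pi)%(2*np.pi)-np.pi; print('turn az units',round(-a/(np.pi/4),4),'(dyaw %.4f)'%a)
E
python3 -c "
from h import *
goto(440,236,200,1.5766)"
```

```text
t: 0.98
ee_pos: [214.6, 613.3, 241.9]
tcp_rot: [[0.005, 1.0, -0.0], [1.0, -0.005, -0.001], [-0.001, -0.0, -1.0]]
wrist_force: [-0.1, -0.4, 0.3]
width: 85.6
finger_force: 0.0
t 0.98 p [214.6 613.3 241.9] yaw 1.5658 q7 -1.210 w 85.6 F [-0.1 -0.4  0.3] T [ 0.01 -0.05 -0.02]
shift units [-0.9403  0.5682  0.1053] rows>=10.6 tilt [-0.0002 -0.0007]
turn az units -0.0138 (dyaw 0.0108)
```

```bash
python3 -m crank '[[[-0.078,0.047,0],[0,0,0]],[[-0.078,0.047,0],[0,0,0]],[[-0.078,0.047,0],[0,0,0]],[[-0.078,0.047,0],[0,0,0]],[[-0.078,0.047,0.01],[0,0,0]],[[-0.078,0.047,0.015],[0,0,0]],[[-0.078,0.047,0.02],[0,0,0]],[[-0.078,0.047,0.02],[0,0,0]],[[-0.078,0.047,0.02],[0,0,0]],[[-0.078,0.047,0.02],[0,0,0]]]' >/dev/null
python3 -m crank '[[[-0.08,0.049,0],[0,0,0]],[[-0.08,0.049,0],[0,0,0]],[[0,0,0],[0,0,0]],[[0,0,0],[0,0,0]],[[0,0,0],[0,0,0]]]'
python3 - <<'E'
from h import *
goto(440,236,200,1.5766)
c=get_calibration('wrist'); im,d=get_image('wrist'); np.savez('w1.npz',im=im,d=d); import pickle; pickle.dump(c,open('w1.pkl','wb'))
cv2.imwrite('pics/wr1.png',im[:,:,::-1]); print(c['mtx'])
E
```

```text
t: 2.23
ee_pos: [442.0, 238.1, 200.2]
tcp_rot: [[-0.001, 1.0, -0.0], [1.0, 0.001, 0.001], [0.001, -0.0, -1.0]]
wrist_force: [-1.4, 1.3, -0.4]
width: 85.5
finger_force: 0.0
t 2.23 p [442.  238.1 200.2] yaw 1.5717 q7 -0.471 w 85.5 F [-1.4  1.3 -0.4] T [0.03 0.01 0.06]
shift units [-0.0053 -0.0051  0.0005] rows>=0.1 tilt [-0.0004  0.0005]
turn az units -0.0063 (dyaw 0.0049)
[[371.64829954   0.         320.69128334]
 [  0.         371.64829954 239.85119732]
 [  0.           0.           1.        ]]
```

View pics/wr1.png

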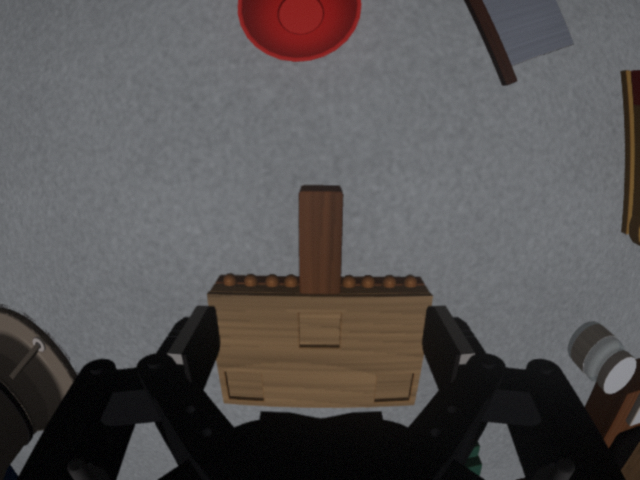

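The wrist view shows the tongue at cols 300–342, rows 186–293, with the block below it at rows 293–405. I'll refine from the tongue and the block's front edge.

Run:
```python
from h import *
import pickle
c=pickle.load(open('w1.pkl','rb')); im=np.load('w1.npz')['im']
h=cv2.cvtColor(im,cv2.COLOR_RGB2HSV)
m=((h[...,0]>4)&(h[...,0]<30)&(h[...,1]>90))
L=[];Rr=[]
for r in range(196,270,4):
    x=np.nonzero(m[r,280:362])[0]+280; L.append((x.min()-.5,r)); Rr.append((x.max()+.5,r))
l=plane('wrist',L,41,c); r=plane('wrist',Rr,41,c); mid=(l+r)/2
print('width',(np.linalg.norm(l-r,axis=1)).round(1)[::4]); p=np.polyfit(mid[:,1],mid[:,0],1); print('mid x at y=236',np.polyval(p,236),'slope',p[0])
print('tongue end y',plane('wrist',[(320,np.nonzero(m[150:260,320])[0][0]+150-.5),(320,192)],41,c))
# block top front edge (brightness step), z=46
for x in (230,260,380,410):
    g=cv2.GaussianBlur(h[...,2].astype(float),(1,3),0)[280:305,x]; k=np.argmax(np.diff(g)); print(x,k+280.5,plane('wrist',[(x,k+280.5)],46,c))
# block side edges
for rr in (300,):
    x=np.nonzero(m[rr,190:450])[0]+190; print(plane('wrist',[(x.min()-.5,rr),(x.max()+.5,rr)],46,c))
```

```text
width [33.6 33.9 33.5 34.  34.5]
mid x at y=236 441.9286439624728 slope 0.011274604752659605
tongue end y [[441.70353003 263.13763   ]
 [441.70338436 261.92073517]]
230 294.5 [[362.83846621 173.18791663]]
260 295.5 [[389.68294362 172.82255926]]
380 296.5 [[493.71685321 171.91695345]]
410 295.5 [[520.54544421 172.30729009]]
[[342.16842269 167.08314905]
 [540.11242618 167.250924  ]]
```

```bash
python3 -m crank '[[[-0.007,0,0.074],[0,0,0]],[[0,0,0.074],[0,0,0]],[[0,0,0.074],[0,0,0]],[[0,0,0.074],[0,0,0]],[[0,0,0.074],[0,0,0]],[[0,0,0.074],[0,0,0.01]],[[0,0,0],[0,0,0]],[[0,0,0],[0,0,0]]]' 1 60
python3 -m crank '[[[0,0,0],[0,0,0]],[[0,0,0],[0,0,0]],[[0,0,0],[0,0,0]],[[0,0,0],[0,0,0]],[[0,0,0],[0,0,0]],[[0,0,0],[0,0,0]],[[0,0,0],[0,0,0]],[[0,0,0],[0,0,0]]]' -1 60
python3 -c "
from h import *
th=-1.4259;u=np.array([np.cos(th),np.sin(th)]);o=np.array([513.6,-100.9])
g=o-(127+200)*u;print(g,o-127*u);goto(g[0],g[1],None,th+np.pi)"
```

```text
t: 2.95
ee_pos: [440.7, 235.6, 21.7]
tcp_rot: [[0.004, 1.0, -0.003], [1.0, -0.004, -0.002], [-0.002, -0.003, -1.0]]
wrist_force: [-0.7, -0.4, 0.4]
width: 85.6
finger_force: 0.0
t: 3.62
ee_pos: [442.7, 235.8, 24.1]
tcp_rot: [[0.007, 1.0, 0.001], [1.0, -0.007, 0.002], [0.002, 0.001, -1.0]]
wrist_force: [-2.1, 0.8, 7.7]
width: 34.9
finger_force: 64.6
[466.38452111 222.67332794] [495.26248985  24.76915183]
t 3.62 p [442.7 235.8  24.1] yaw 1.5634 q7 -0.307 w 34.9 F [-2.1  0.8  7.7] T [-0.06  0.47 -0.15]
shift units [-0.0324  0.0594 -0.    ] rows>=0.6 tilt [0.0006 0.0021]
turn az units -0.1939 (dyaw 0.1523)
```

```bash
python3 -m crank '[[[-0.008,0.015,0],[0,0,0]],[[-0.008,0.015,0],[0,0,0]],[[-0.008,0.015,0],[0,0,0]],[[-0.008,0.015,0],[0,0,0]],[[0,0,0],[0,0,-0.048]],[[0,0,0],[0,0,-0.048]],[[0,0,0],[0,0,-0.048]],[[0,0,0],[0,0,-0.05]],[[0,0,0],[0,0,0]],[[0,0,0],[0,0,0]]]'
python3 - <<'E'
from h import *
th=-1.4259;u=np.array([np.cos(th),np.sin(th)]);o=np.array([513.6,-100.9])
g=o-(127+100)*u;goto(g[0],g[1],24,th+np.pi)
c=get_calibration('wrist'); im,d=get_image('wrist'); cv2.imwrite('pics/wr2.png',im[:,:,::-1])
im,d=get_image('top'); cv2.imwrite('pics/top2.png',cv2.resize(im[200:400,170:440],None,fx=2.9,fy=2.9,interpolation=cv2.INTER_CUBIC)[:,:,::-1]);np.savez('top2.npz',im=im)
E
```

```text
t: 4.45
ee_pos: [464.9, 221.7, 23.7]
tcp_rot: [[-0.145, 0.989, -0.003], [0.989, 0.145, 0.0], [0.001, -0.003, -1.0]]
wrist_force: [-5.3, -1.3, 8.5]
width: 35.2
finger_force: 64.8
t 4.45 p [464.9 221.7  23.7] yaw 1.7163 q7 -0.135 w 35.2 F [-5.3 -1.3  8.5] T [-0.48  0.82 -0.01]
shift units [-0.248   0.0038 -0.0009] rows>=2.4 tilt [-0.003   0.0001]
turn az units 0.0008 (dyaw -0.0006)
```

View pics/top2.png

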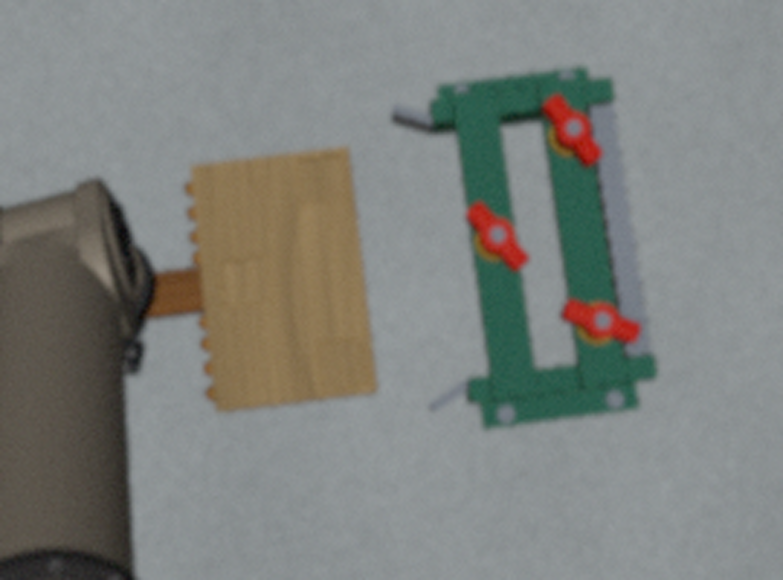

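The top crop shows the mould turned with the gripper and facing the press mouth. I'll measure the alignment with the same camera.

Run:
```python
from h import *
im=np.load('top2.npz')['im']
h=cv2.cvtColor(im,cv2.COLOR_RGB2HSV)
m=((h[...,0]>8)&(h[...,0]<28)&(h[...,1]>60)).astype(np.uint8); m[:, :225]=0;m[:,305:]=0;m[:245]=0;m[350:]=0
blk=cv2.morphologyEx(m,cv2.MORPH_OPEN,np.ones((25,25)))
ys,xs=np.nonzero(m&cv2.dilate(blk,np.ones((5,5)))); 
th=-1.4259;u=np.array([np.cos(th),np.sin(th)]);v=np.array([-u[1],u[0]]);o=np.array([513.6,-100.9])
w=plane('top',np.c_[xs,ys],46)-o; a=w@u; b=w@v
print(a.min(),a.max(),b.min(),b.max())
# edges: right-most (front into press) per b bin, sides per a bin
bb=np.arange(-80,81,10); f=[a[abs(b-k)<3].max() for k in bb]; print('nose slope',np.polyfit(bb,f,1))
aa=np.arange(a.max()-110,a.max()-15,8); hi=[b[abs(a-k)<3].max() for k in aa]; lo=[b[abs(a-k)<3].min() for k in aa]
print('sides',np.polyfit(aa,hi,1),np.polyfit(aa,lo,1)); print('mid b',np.mean(hi)/2+np.mean(lo)/2, np.mean(hi)-np.mean(lo))
# press cheeks from green
g=((h[...,0]>60)&(h[...,0]<95)&(h[...,1]>90)).astype(np.uint8); ys,xs=np.nonzero(g); k=(xs>310)&(xs<410)&(ys>200)&(ys<360)
w=plane('top',np.c_[xs,ys][k],72)-o; print('press green ctr',cv2.minAreaRect(w.astype(np.float32)), (w@u).min(),(w@u).max(),(w@v).min(),(w@v).max())
P=[]
for c,s,mm in blobs(red(im),20):
    if 325<c[0]<400:
        ys,xs=np.nonzero(mm); P.append((c[0],plane('top',np.c_[xs,ys],118).mean(0)))
P.sort(key=lambda t:t[0]); print(pressfit([p[1] for p in P]))
```

```text
-272.2564423481398 -135.1100689859625 -102.95479402799693 95.69175793860904
nose slope [ 7.44151938e-03 -1.36085898e+02]
sides [2.38310708e-03 9.52918763e+01] [-1.14521440e-02 -1.04142043e+02]
mid b -3.5131460254889646 196.65151094865388
press green ctr ((-4.348052978515625, -10.517303466796875), (270.998291015625, 145.4027862548828), 8.193746566772461) -63.13171823830149 82.48812564304941 -141.34090580132286 129.69322070911443
(array([ 513.88652697, -100.85328459]), np.float64(-1.4275605412032168), array([[ 0.35478099,  0.22384541],
       [-0.42078738,  0.03360397],
       [ 0.06600639, -0.25744938]]))
```

Run:
```python
from h import *
im=np.load('top2.npz')['im']; print('cam',rays('top',[(0,0)])[0])
h=cv2.cvtColor(im,cv2.COLOR_RGB2HSV)
g=(h[...,0]>60)&(h[...,0]<95)&(h[...,1]>90)
th=-1.4265;u=np.array([np.cos(th),np.sin(th)]);v=np.array([-u[1],u[0]]);o=np.array([513.7,-100.9])
c=get_calibration('top')
for X in (0,4,8):
    t=np.arange(-125,126,.5)
    for z in (0,64):
        P=np.c_[o+X*u+t[:,None]*v,np.full(len(t),z)]
        px=cv2.projectPoints(P,c['rvec'],c['tvec'],c['mtx'],None)[0][:,0]
        gv=cv2.remap(g.astype(np.float32),px[:,:1].astype(np.float32),px[:,1:].astype(np.float32),cv2.INTER_LINEAR).ravel()
        k=t[gv<.5]; k=k[abs(k)<112]; print(X,z,k.min(),k.max())
```

```text
cam [ 361.25960455   12.68948775 1445.20513002]
0 0 -103.0 107.5
0 64 -105.5 98.5
4 0 -103.5 107.0
4 64 -106.0 98.0
8 0 -104.0 109.0
8 64 -106.5 97.5
```

Run:
```python
from h import *
im=np.load('top2.npz')['im']
th=-1.4265;u=np.array([np.cos(th),np.sin(th)]);v=np.array([-u[1],u[0]]);o=np.array([513.7,-100.9])
for z in (0,8,64): 
    w=plane('top',[(328.6,230.3),(365.5,225.9),(344.8,342.4),(382.1,337.2)],z)-o; print(z,(w@u).round(1),(w@v).round(1))
c=get_calibration('top'); h=cv2.cvtColor(im,cv2.COLOR_RGB2HSV)
t=np.arange(-145,146,3.); P=np.c_[o+4*u+t[:,None]*v,np.full(len(t),64)]
px=cv2.projectPoints(P,c['rvec'],c['tvec'],c['mtx'],None)[0][:,0]
for a,p in zip(t,px):
    if abs(a)>84: print(a,im[int(round(p[1])),int(round(p[0]))],end=' ')
# bolt heads: low-saturation pixel spot at the wing centre, top z~122
for c0,s,m in blobs(red(im),20):
    if 325<c0[0]<400:
        x,y=c0.astype(int); q=h[y-6:y+7,x-6:x+7]; k=(q[...,1]<110)&(q[...,2]>90); ys,xs=np.nonzero(k)
        hull=cv2.convexHull(np.argwhere(m)[:,::-1].astype(np.int32)); ww=np.array([x-6+xs.mean(),y-6+ys.mean()])
        print('\nhub',k.sum(),ww, [((plane('top',[ww],z)-o)[0]@np.c_[u,v]).round(1) for z in (112,120)])
```

```text
0 [-32.4  59.7 -31.1  59.2] [ 140.4  139.7 -134.9 -134.4]
8 [-33.   58.6 -31.7  58.2] [ 138.9  138.2 -134.9 -134.4]
64 [-37.   51.1 -35.7  50.7] [ 128.2  127.6 -134.9 -134.4]
-145.0 [130 138 139] -142.0 [63 99 88] -139.0 [43 92 75] -136.0 [44 92 77] -133.0 [45 92 77] -130.0 [37 87 73] -127.0 [43 90 75] -124.0 [36 83 65] -121.0 [41 85 68] -118.0 [41 89 75] -115.0 [49 95 78] -112.0 [43 91 78] -109.0 [40 92 75] -106.0 [ 75 105  93] -103.0 [111 125 121] -100.0 [133 140 141] -97.0 [139 145 148] -94.0 [140 146 148] -91.0 [141 146 147] -88.0 [136 144 145] -85.0 [138 144 144] 86.0 [142 148 149] 89.0 [134 141 141] 92.0 [115 121 121] 95.0 [81 88 86] 98.0 [45 57 52] 101.0 [14 50 40] 104.0 [37 75 62] 107.0 [40 88 72] 110.0 [43 91 77] 113.0 [44 93 77] 116.0 [40 92 74] 119.0 [45 94 76] 122.0 [47 94 75] 125.0 [45 94 78] 128.0 [45 94 80] 131.0 [ 63 100  86] 134.0 [ 95 113 106] 137.0 [124 134 132] 140.0 [146 153 154] 143.0 [145 149 151] 
hub 25 [367.68 243.12] [array([43.7, 78.3]), array([42.6, 77.1])]

hub 33 [341.72727273 279.18181818] [array([-26.3,   4.5]), array([-26.9,   3.7])]

hub 31 [377.06451613 309.41935484] [array([ 42.4, -72.6]), array([ 41.3, -72.9])]
```

```bash
python3 -m crank '[[[0,0.007,0],[0,0,-0.008]],[[-0.02,0,0],[0,0,0]],[[-0.03,0,0],[0,0,0]],[[-0.03,0,0],[0,0,0]],[[-0.03,0,0],[0,0,0]],[[-0.03,0,0],[0,0,0]],[[-0.03,0,0],[0,0,0]],[[-0.02,0,0],[0,0,0]],[[0,0,0],[0,0,0]],[[0,0,0],[0,0,0]]]'
python3 - <<'E'
from h import *
th=-1.4265;u=np.array([np.cos(th),np.sin(th)]);o=np.array([513.7,-100.9])
g=o-127*u;goto(g[0],g[1],23,th+np.pi)
im,d=get_image('top'); cv2.imwrite('pics/top3.png',cv2.resize(im[200:400,170:440],None,fx=2.9,fy=2.9,interpolation=cv2.INTER_CUBIC)[:,:,::-1]);np.savez('top3.npz',im=im)
E
```

```text
t: 5.38
ee_pos: [481.1, 147.8, 24.0]
tcp_rot: [[-0.149, 0.989, 0.001], [0.989, 0.149, 0.002], [0.002, 0.001, -1.0]]
wrist_force: [-0.0, 1.1, 6.6]
width: 35.5
finger_force: 64.7
t 5.38 p [481.1 147.8  24. ] yaw 1.7208 q7 0.017 w 35.5 F [-0.   1.1  6.6] T [ 0.06  0.73 -0.32]
shift units [-0.3094 -0.0105  0.0018] rows>=3.0 tilt [0.0006 0.002 ]
turn az units 0.0073 (dyaw -0.0057)
```

View pics/top3.png

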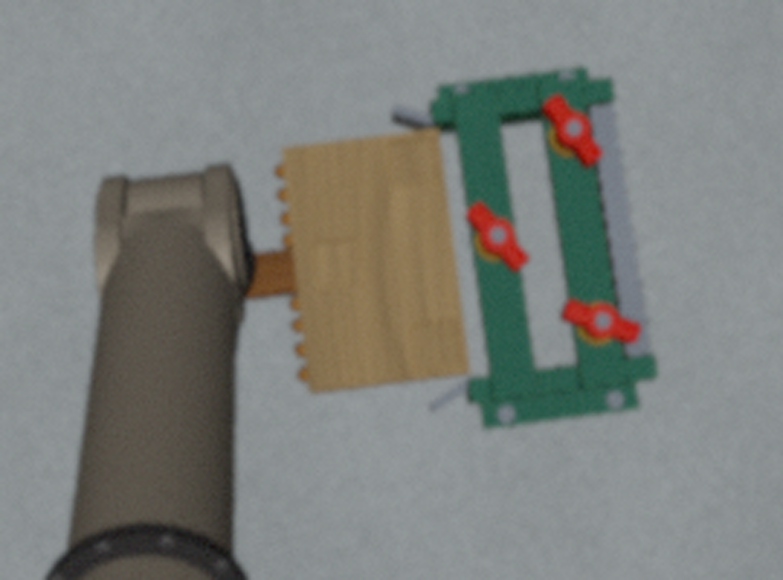

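The crop shows the mould's nose at (440–468, 130–375), centred between the lead-ins and in contact with nothing. I'll push on in small steps.

```bash
python3 -m crank '[[[-0.02,0,0],[0,0,0]],[[-0.02,0,0],[0,0,0]],[[-0.02,0,0],[0,0,0]],[[-0.02,0,0],[0,0,0]],[[0,0,0],[0,0,0]]]'
python3 - <<'E'
from h import *
th=-1.4265;u=np.array([np.cos(th),np.sin(th)]);o=np.array([513.7,-100.9])
g=o-127*u;goto(g[0],g[1],23,th+np.pi); F=state()['wrist_force'][:2]; print('F along/lat',F@u,F@[-u[1],u[0]])
E
```

```text
t: 5.85
ee_pos: [486.1, 117.0, 24.1]
tcp_rot: [[-0.149, 0.989, 0.001], [0.989, 0.149, 0.003], [0.003, 0.001, -1.0]]
wrist_force: [0.8, 3.6, 6.2]
width: 34.7
finger_force: 64.7
t 5.85 p [486.1 117.   24.1] yaw 1.7207 q7 0.082 w 34.7 F [0.8 3.6 6.2] T [ 0.52  0.81 -0.27]
shift units [-0.2315 -0.0113  0.0021] rows>=2.2 tilt [0.0009 0.0035]
turn az units 0.0071 (dyaw -0.0056)
F along/lat -3.4604896806310763 1.3538726686387688
```

Low forces, and the nose is inside. I'll continue.

```bash
python3 -m crank '[[[-0.02,0,0],[0,0,0]],[[-0.02,0,0],[0,0,0]],[[-0.02,0,0],[0,0,0]],[[-0.02,0,0],[0,0,0]],[[-0.02,0,0],[0,0,0]],[[-0.02,0,0],[0,0,0]],[[-0.02,0,0],[0,0,0]],[[-0.02,0,0],[0,0,0]],[[-0.02,0,0],[0,0,0]],[[0,0,0],[0,0,0]]]'
python3 - <<'E'
from h import *
th=-1.4265;u=np.array([np.cos(th),np.sin(th)]);o=np.array([513.7,-100.9])
g=o-127*u;goto(g[0],g[1],23,th+np.pi); F=state()['wrist_force'][:2]; print('F along/lat',F@u,F@[-u[1],u[0]])
E
```

```text
t: 6.68
ee_pos: [496.7, 46.7, 24.1]
tcp_rot: [[-0.151, 0.989, 0.0], [0.989, 0.151, 0.004], [0.004, 0.001, -1.0]]
wrist_force: [-0.8, 4.3, 8.1]
width: 34.8
finger_force: 64.9
t 6.68 p [496.7  46.7  24.1] yaw 1.7221 q7 0.230 w 34.8 F [-0.8  4.3  8.1] T [ 0.97  0.99 -0.16]
shift units [-0.0536 -0.0114  0.0026] rows>=0.5 tilt [0.0002 0.0042]
turn az units 0.0089 (dyaw -0.0070)
F along/lat -4.344690117620479 -0.21221790519791284
```

```bash
python3 -m crank '[[[-0.01,0,0],[0,0,0]],[[-0.01,0,0],[0,0,0]],[[-0.01,0,0],[0,0,0]],[[-0.01,0,0],[0,0,0]],[[0,0,0],[0,0,0]]]' | grep -E "pos|force"
python3 -m crank '[[[-0.005,0,0],[0,0,0]],[[-0.005,0,0],[0,0,0]],[[0,0,0],[0,0,0]]]'| grep -E "pos|force"
python3 -m crank '[[[-0.005,0,0],[0,0,0]],[[-0.005,0,0],[0,0,0]],[[0,0,0],[0,0,0]]]'| grep -E "pos|force"
```

```text
ee_pos: [498.4, 33.5, 24.1]
wrist_force: [-3.2, 10.8, 11.5]
finger_force: 65.3
ee_pos: [498.8, 30.6, 24.2]
wrist_force: [-5.3, 11.4, 12.4]
finger_force: 65.5
ee_pos: [499.3, 26.9, 24.2]
wrist_force: [-3.6, 12.8, 13.1]
finger_force: 65.5
```

```bash
python3 -m crank '[[[-0.005,0,0],[0,0,0]],[[-0.005,0,0],[0,0,0]],[[0,0,0],[0,0,0]]]'| grep -E "pos|force"
python3 -m crank '[[[-0.005,0,0],[0,0,0]],[[-0.005,0,0],[0,0,0]],[[0,0,0],[0,0,0]]]'| grep -E "pos|force"
```

```text
ee_pos: [499.7, 23.7, 24.2]
wrist_force: [-5.3, 12.8, 13.5]
finger_force: 65.7
ee_pos: [499.8, 23.6, 24.2]
wrist_force: [-7.6, 21.8, 15.9]
finger_force: 66.1
```

```bash
python3 -m crank '[[[-0.008,0,0],[0,0,0]],[[-0.008,0,0],[0,0,0]],[[0,0,0],[0,0,0]]]'
python3 - <<'E'
from h import *
im,d=get_image('top'); cv2.imwrite('pics/top4.png',cv2.resize(im[200:400,170:440],None,fx=2.9,fy=2.9,interpolation=cv2.INTER_CUBIC)[:,:,::-1]);np.savez('top4.npz',im=im)
E
```

```text
t: 8.35
ee_pos: [499.8, 23.5, 24.1]
tcp_rot: [[-0.157, 0.988, -0.008], [0.987, 0.157, 0.021], [0.022, -0.004, -1.0]]
wrist_force: [-10.0, 33.1, 17.8]
width: 34.8
finger_force: 66.8
```

View pics/top4.png

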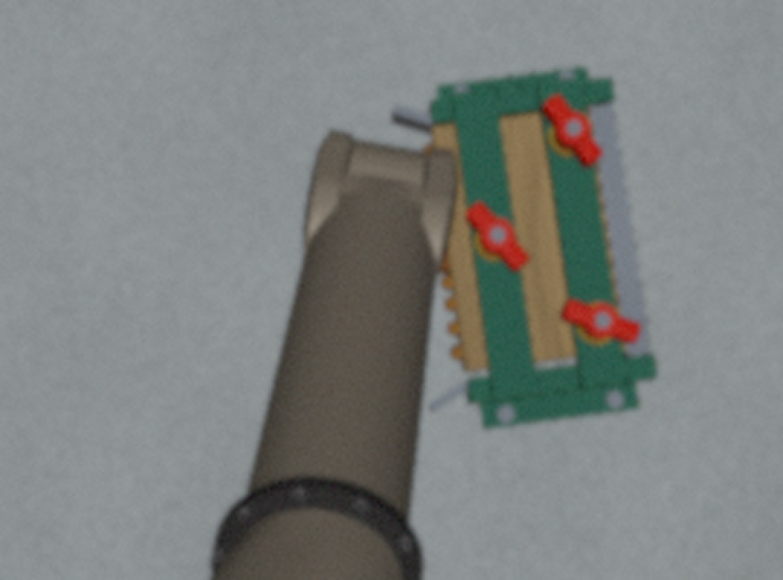

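The crop shows the mould home: its front face is just outside the front bridge at (450–485), and its cigar tips are against the stop. A firm 33 N reaction was felt. Next I'll relax, release and lift, and work out the wing angles.

```bash
python3 -m crank '[[[0.01,0,0],[0,0,0]],[[0.008,0,0],[0,0,0]],[[0,0,0],[0,0,0]]]'| grep -E "pos|force"
python3 -m crank '[[[0,0,0],[0,0,0]],[[0,0,0],[0,0,0]],[[0,0,0],[0,0,0]],[[0,0,0],[0,0,0]],[[0,0,0],[0,0,0]],[[0,0,0],[0,0,0]]]' 1 | grep -E "pos|force|width"
python3 -m crank '[[[0,0,-0.03],[0,0,0]],[[0,0,-0.08],[0,0,0]],[[0,0,-0.08],[0,0,0]],[[0,0,-0.08],[0,0,0]],[[0,0,-0.08],[0,0,0]],[[0,0,-0.08],[0,0,0]],[[0,0,-0.05],[0,0,0]],[[0,0,0],[0,0,0]],[[0,0,0],[0,0,0]]]'
python3 - <<'E'
from h import *
im=np.load('top4.npz')['im']
for c,s,m in blobs(red(im),20):
    if 325<c[0]<400:
        ys,xs=np.nonzero(m); w=plane('top',np.c_[xs,ys],120); r=cv2.minAreaRect(w.astype(np.float32))
        C=np.linalg.eigh(np.cov((w-w.mean(0)).T))[1][:,1]; print(w.mean(0).round(1),'bar angle %.3f'%(np.arctan2(C[1],C[0])%np.pi),r)
s=state(); print(s['qpos'].round(3)); goto(512.3,-72.9,180)
E
```

```text
ee_pos: [499.8, 23.5, 24.1]
wrist_force: [-6.1, 18.2, 13.9]
finger_force: 66.0
ee_pos: [501.0, 12.8, 22.6]
wrist_force: [1.0, 0.9, -0.3]
width: 85.1
finger_force: 0.0
t: 9.9
ee_pos: [501.6, 13.4, 215.7]
tcp_rot: [[-0.151, 0.989, 0.003], [0.989, 0.151, 0.001], [0.0, 0.003, -1.0]]
wrist_force: [0.5, -0.2, -1.1]
width: 85.2
finger_force: 0.0
[ 592.7 -129.3] bar angle 0.628 ((592.9779663085938, -130.42808532714844), (55.922645568847656, 24.366092681884766), 45.03179168701172)
[509.  -71.6] bar angle 0.723 ((509.4322509765625, -72.07901763916016), (56.607826232910156, 22.25102996826172), 45.477970123291016)
[ 445.5 -150.1] bar angle 1.248 ((445.9610595703125, -151.4552001953125), (56.06028366088867, 22.865650177001953), 64.14872741699219)
[-0.544  0.17   0.487  1.929 -0.092  1.061  0.132]
t 9.90 p [501.6  13.4 215.7] yaw 1.7220 q7 0.132 w 85.2 F [ 0.5 -0.2 -1.1] T [0.04 0.02 0.  ]
shift units [-0.2172 -0.0063  0.089 ] rows>=2.3 tilt [0.0025 0.0009]
```

```bash
python3 -m crank '[[[0,0,0],[0,0,-0.151]],[[0,0,0],[0,0,-0.151]],[[0,0,0],[0,0,-0.151]],[[0,0,0],[0,0,-0.151]],[[0,0,0],[0,0,-0.151]],[[0,0,0],[0,0,-0.151]],[[0,0,0],[0,0,-0.151]],[[0,0,0],[0,0,-0.151]],[[0,0,0],[0,0,-0.151]],[[0,0,0],[0,0,-0.151]]]' >/dev/null
python3 -m crank '[[[0,0,0],[0,0,-0.151]],[[0,0,0],[0,0,-0.151]],[[0,0,0],[0,0,-0.151]],[[0,0,0],[0,0,-0.151]],[[0,0,0],[0,0,-0.151]],[[0,0,0],[0,0,-0.151]],[[0,0,0],[0,0,-0.151]],[[0,0,0],[0,0,-0.151]],[[0,0,0],[0,0,0]],[[0,0,0],[0,0,0]]]'
python3 - <<'E'
from h import *
goto(512.3,-72.9,180,3.86)
c=get_calibration('wrist'); im,d=get_image('wrist'); cv2.imwrite('pics/wr5.png',im[:,:,::-1])
for b,s,m in blobs(red(im),60):
    ys,xs=np.nonzero(m); w=plane('wrist',np.c_[xs,ys],118,c); C=np.linalg.eigh(np.cov((w-w.mean(0)).T))[1][:,1]
    r=cv2.minAreaRect(w.astype(np.float32)); print(b.round(),s[4],w.mean(0).round(1),r,'ang %.3f'%(np.arctan2(C[1],C[0])%np.pi))
E
```

```text
t: 11.57
ee_pos: [500.0, 13.3, 213.2]
tcp_rot: [[-0.757, -0.654, -0.003], [-0.654, 0.757, -0.0], [0.002, 0.002, -1.0]]
wrist_force: [0.1, 0.2, -0.1]
width: 85.6
finger_force: 0.0
t 11.57 p [500.   13.3 213.2] yaw -2.4293 q7 2.217 w 85.6 F [ 0.1  0.2 -0.1] T [-0.   -0.02  0.  ]
shift units [ 0.1175 -0.1833  0.083 ] rows>=2.2 tilt [-0.0029 -0.0004]
turn az units -0.0078 (dyaw 0.0061)
[180.  29.] 1590 [ 448.4 -149.5] ((448.1714172363281, -152.43704223632812), (54.64509582519531, 25.712766647338867), 59.79045867919922) ang 1.274
[207. 175.] 2074 [510.7 -74.1] ((511.58758544921875, -74.31431579589844), (59.66630172729492, 25.783414840698242), 37.78932571411133) ang 0.737
[ 85. 216.] 1145 [ 594.9 -133. ] ((596.1094360351562, -133.88259887695312), (58.89535140991211, 24.94193458557129), 28.99526596069336) ang 0.644
[588. 369.] 1605 [426.3 290.9] ((421.9949035644531, 294.89593505859375), (70.24795532226562, 55.58253479003906), 85.98235321044922) ang 1.386
```

View pics/wr5.png

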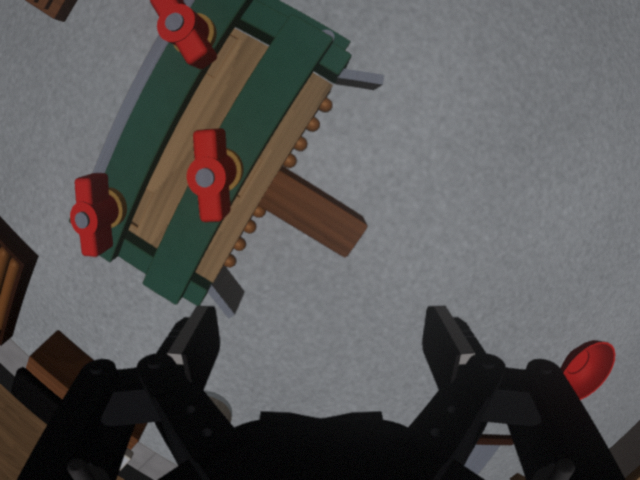

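The wrist view shows the front knob at (207,175), the right one at (180,29) and the left one at (85,216). All agree with the predicted centres to about 1.5 mm, and the mould's tongue is straight. Next I go to the front knob.

```bash
python3 -m crank '[[[0.04,-0.061,0],[0,0,-0.02]],[[0.04,-0.061,0],[0,0,0]],[[0.039,-0.062,0],[0,0,0]],[[0,0,0.07],[0,0,0]],[[0,0,0],[0,0,0]],[[0,0,0],[0,0,0]]]' 1 40 >/dev/null
python3 -c "
from h import *
goto(511.8,-73.5,103,-2.41)"
```

```text
t 12.12 p [512.9 -72.8 185.3] yaw -2.4121 q7 2.438 w 85.4 F [0.2 0.5 0.1] T [0.06 0.02 0.02]
shift units [ 2.600e-03 -1.000e-04  2.056e-01] rows>=2.0 tilt [-0.0041  0.0004]
turn az units -0.0027 (dyaw 0.0021)
```

```bash
python3 -m crank '[[[0.003,0,0.07],[0,0,0]],[[0,0,0.07],[0,0,0]],[[0,0,0.065],[0,0,0]],[[0,0,0],[0,0,0]],[[0,0,0],[0,0,0]]]' 1 40 | grep -E "pos|force"
python3 -m crank '[[[0,0,0],[0,0,0]],[[0,0,0],[0,0,0]],[[0,0,0],[0,0,0]],[[0,0,0],[0,0,0]],[[0,0,0],[0,0,0]],[[0,0,0],[0,0,0]],[[0,0,0],[0,0,0]],[[0,0,0],[0,0,0]],[[0,0,0],[0,0,0]]]' -1 40
python3 -c "
from h import *
goto(511.8,-73.5,103)"
```

```text
ee_pos: [513.0, -72.8, 104.6]
wrist_force: [0.2, -0.8, 0.9]
finger_force: 0.0
t: 13.28
ee_pos: [511.9, -71.7, 105.4]
tcp_rot: [[-0.744, -0.669, -0.004], [-0.669, 0.744, 0.003], [0.0, 0.005, -1.0]]
wrist_force: [-5.4, 4.9, 8.3]
width: 15.0
finger_force: 40.4
t 13.28 p [511.9 -71.7 105.4] yaw -2.4093 q7 2.483 w 15.0 F [-5.4  4.9  8.3] T [0.92 1.16 0.01]
shift units [ 0.0033 -0.0032  0.006 ] rows>=0.1 tilt [-0.0036  0.0034]
```

```bash
python3 -m crank '[[[0,0,0],[0,0,0.06]],[[0,0,0],[0,0,0.12]],[[0,0,0],[0,0,0.12]],[[0,0,0],[0,0,0.12]],[[0,0,0],[0,0,0.12]],[[0,0,0],[0,0,0.12]],[[0,0,0],[0,0,0.12]],[[0,0,0],[0,0,0.12]],[[0,0,0],[0,0,0.12]],[[0,0,0],[0,0,0.1]]]' | grep -E "pos|force"
python3 -c "
from h import *
goto(511.8,-73.5,103)"
```

```text
ee_pos: [512.3, -72.8, 105.4]
wrist_force: [-4.3, 2.2, 8.7]
finger_force: 40.2
t 14.12 p [512.3 -72.8 105.4] yaw 2.9899 q7 1.685 w 15.5 F [-4.3  2.2  8.7] T [0.41 0.92 0.09]
shift units [ 0.0008 -0.0019  0.0059] rows>=0.1 tilt [-0.0027  0.0021]
```

```bash
python3 -m crank '[[[0,0,0],[0,0,0.12]],[[0,0,0],[0,0,0.12]],[[0,0,0],[0,0,0.12]],[[0,0,0],[0,0,0.12]],[[0,0,0],[0,0,0.12]],[[0,0,0],[0,0,0.12]],[[0,0,0],[0,0,0.12]],[[0,0,0],[0,0,0.12]],[[0,0,0],[0,0,0.1]],[[0,0,0],[0,0,0]]]' >/dev/null
python3 -c "
from h import *
goto(511.8,-73.5,103)"
python3 -m crank '[[[0,0,0],[0,0,0.07]],[[0,0,0],[0,0,0.07]],[[0,0,0],[0,0,0.07]],[[0,0,0],[0,0,0.07]],[[0,0,0],[0,0,0]]]' - 60 >/dev/null
python3 -c "
from h import *
goto(511.8,-73.5,103)"
```

```text
t 14.95 p [511.7 -73.8 105.4] yaw 2.1577 q7 0.954 w 15.2 F [-6.5  0.9 10. ] T [ 0.07  1.18 -0.07]
shift units [0.0004 0.0007 0.006 ] rows>=0.1 tilt [-0.0038  0.0015]
t 15.37 p [511.4 -74.  105.4] yaw 1.9386 q7 0.766 w 15.1 F [-6.8 -0.7 12.2] T [ 0.11  1.44 -0.11]
shift units [0.0007 0.0014 0.0061] rows>=0.1 tilt [-0.0044  0.0017]
```

```bash
for i in 1 ; do python3 -m crank '[[[0,0,0],[0,0,0.05]],[[0,0,0],[0,0,0.05]],[[0,0,0],[0,0,0]]]' >/dev/null
python3 -c "
from h import *
goto(511.8,-73.5,103)"|head -1
python3 -m crank '[[[0,0,0],[0,0,0.05]],[[0,0,0],[0,0,0.05]],[[0,0,0],[0,0,0]]]' >/dev/null
python3 -c "
from h import *
goto(511.8,-73.5,103)"|head -1; done
```

```text
t 15.62 p [511.3 -74.  105.4] yaw 1.8609 q7 0.700 w 14.9 F [-8.   1.1 10.9] T [ 0.08  1.39 -0.04]
t 15.87 p [511.3 -74.  105.5] yaw 1.7916 q7 0.638 w 14.5 F [-7.8 -0.7 12.6] T [-0.1   1.52  1.95]
```

The front knob is on its stop (1.95 N m). I'll release it, lift, and go to the left knob.

```bash
python3 -m crank '[[[0,0,0],[0,0,0]],[[0,0,0],[0,0,0]],[[0,0,0],[0,0,0]],[[0,0,0],[0,0,0]],[[0,0,0],[0,0,0]],[[0,0,0],[0,0,0]],[[0,0,-0.07],[0,0,0]],[[0,0,-0.07],[0,0,0]],[[0,0,-0.06],[0,0,0]],[[0,0,0],[0,0,-0.15]]]' 1 40 | grep -E "width"
python3 -m crank '[[[0,0,0],[0,0,-0.15]],[[0,0,0],[0,0,-0.15]],[[0,0,0],[0,0,-0.15]],[[0,0,0],[0,0,-0.15]],[[0,0,0],[0,0,-0.15]],[[0,0,0],[0,0,-0.15]],[[0,0,0],[0,0,-0.15]],[[0,0,0],[0,0,-0.15]],[[0,0,0],[0,0,-0.15]],[[0,0,0],[0,0,-0.15]]]' >/dev/null
python3 -m crank '[[[0,0,0],[0,0,-0.15]],[[0,0,0],[0,0,-0.15]],[[0,0,0],[0,0,-0.15]],[[0,0,0],[0,0,-0.15]],[[0,0,0],[0,0,-0.15]],[[0,0,0],[0,0,-0.13]],[[0,0,0],[0,0,0]],[[0,0,0],[0,0,0]]]' >/dev/null
python3 - <<'E'
from h import *
goto(596.3,-132.2,103,-2.50); print(state()['qpos'].round(2))
im,d=get_image('top')
for c,s,m in blobs(red(im),20):
    if 325<c[0]<400:
        ys,xs=np.nonzero(m); w=plane('top',np.c_[xs,ys],120); C=np.linalg.eigh(np.cov((w-w.mean(0)).T))[1][:,1]; print(s[4],w.mean(0).round(1),'%.3f'%(np.arctan2(C[1],C[0])%np.pi))
E
```

```text
width: 85.9
t 18.20 p [513.3 -73.9 184.6] yaw -2.5153 q7 2.382 w 84.9 F [-0.  -0.7  0.1] T [-0.07  0.05 -0.01]
shift units [-0.0826 -0.2396  0.2041] rows>=3.1 tilt [0.     0.0002]
turn az units -0.0194 (dyaw 0.0153)
[-0.34  0.24  0.47  1.93 -0.13  1.    2.38]
63 [ 439.9 -166.9] 1.320
```

```bash
python3 -m crank '[[[-0.02,-0.06,0],[0,0,-0.019]],[[-0.021,-0.06,0],[0,0,0]],[[-0.021,-0.06,0],[0,0,0]],[[-0.02,-0.06,0],[0,0,0]],[[0,0,0.07],[0,0,0]],[[0,0,0],[0,0,0]],[[0,0,0],[0,0,0]]]' >/dev/null
python3 -c "
from h import *
goto(596.3,-132.2,103,-2.50)"
```

```text
t 18.83 p [ 595.7 -130.8  155.1] yaw -2.4988 q7 2.553 w 85.4 F [-0.5 -0.1  0.5] T [-0.    0.02  0.  ]
shift units [ 0.0005 -0.0041  0.1303] rows>=1.3 tilt [-0.0042  0.0005]
turn az units 0.0015 (dyaw -0.0012)
```

```bash
python3 -m crank '[[[0,-0.004,0.06],[0,0,0]],[[0,0,0.06],[0,0,0]],[[0,0,0.009],[0,0,0]],[[0,0,0],[0,0,0]],[[0,0,0],[0,0,0]]]' 1 40 | grep -E "pos|force"
python3 -m crank '[[[0,0,0],[0,0,0]],[[0,0,0],[0,0,0]],[[0,0,0],[0,0,0]],[[0,0,0],[0,0,0]],[[0,0,0],[0,0,0]],[[0,0,0],[0,0,0]],[[0,0,0],[0,0,0]],[[0,0,0],[0,0,0]],[[0,0,0],[0,0,0]]]' -1 50 | grep -E "pos|force|width"
python3 -c "
from h import *
goto(596.3,-132.2,103)"
python3 -m crank '[[[0,0,0],[0,0,0.06]],[[0,0,0],[0,0,0.12]],[[0,0,0],[0,0,0.12]],[[0,0,0],[0,0,0.12]],[[0,0,0],[0,0,0.12]],[[0,0,0],[0,0,0.12]],[[0,0,0],[0,0,0.12]],[[0,0,0],[0,0,0.12]],[[0,0,0],[0,0,0.12]],[[0,0,0],[0,0,0.1]]]' | grep -E "force"
python3 -c "
from h import *
goto(596.3,-132.2,103)"
```

```text
ee_pos: [598.6, -132.3, 106.5]
wrist_force: [0.9, -1.0, 0.4]
finger_force: 0.0
ee_pos: [596.5, -130.2, 105.6]
wrist_force: [-5.6, 4.1, 7.9]
width: 15.3
finger_force: 49.9
t 20.00 p [ 596.5 -130.2  105.6] yaw -2.4966 q7 2.583 w 15.3 F [-5.6  4.1  7.9] T [0.9  1.06 0.06]
shift units [ 0.0034 -0.0039  0.0065] rows>=0.1 tilt [-0.004   0.0043]
wrist_force: [-5.1, 1.5, 5.5]
finger_force: 49.7
t 20.83 p [ 596.8 -131.5  105.6] yaw 2.9027 q7 1.822 w 15.0 F [-5.1  1.5  5.5] T [0.44 0.87 0.08]
shift units [ 0.0008 -0.0019  0.0065] rows>=0.1 tilt [-0.0029  0.0023]
```

```bash
python3 -m crank '[[[0,0,0],[0,0,0.12]],[[0,0,0],[0,0,0.12]],[[0,0,0],[0,0,0.12]],[[0,0,0],[0,0,0.12]],[[0,0,0],[0,0,0.12]],[[0,0,0],[0,0,0.12]],[[0,0,0],[0,0,0.1]],[[0,0,0],[0,0,0.05]],[[0,0,0],[0,0,0]]]' - 60 >/dev/null
python3 -c "
from h import *
goto(596.3,-132.2,103)" |head -1
python3 -m crank '[[[0,0,0],[0,0,0.05]],[[0,0,0],[0,0,0.05]],[[0,0,0],[0,0,0]]]' >/dev/null
python3 -c "
from h import *
goto(596.3,-132.2,103)" |head -1
python3 -m crank '[[[0,0,0],[0,0,0.05]],[[0,0,0],[0,0,0.05]],[[0,0,0],[0,0,0]]]' >/dev/null
python3 -c "
from h import *
goto(596.3,-132.2,103)" |head -1
```

```text
t 21.58 p [ 596.2 -132.5  105.6] yaw 2.2211 q7 1.247 w 14.9 F [-5.7  1.4  6.5] T [ 0.28  1.07 -0.1 ]
t 21.83 p [ 596.1 -132.6  105.6] yaw 2.1425 q7 1.181 w 14.8 F [-5.4  0.5  8. ] T [ 0.25  1.16 -0.17]
t 22.08 p [ 596.  -132.7  105.6] yaw 2.0642 q7 1.115 w 15.0 F [-6.8  1.4  8. ] T [ 0.21  1.14 -0.07]
```

```bash
python3 -m crank '[[[0,0,0],[0,0,0.05]],[[0,0,0],[0,0,0.04]],[[0,0,0],[0,0,0]]]' >/dev/null
python3 -c "
from h import *
goto(596.3,-132.2,103)" |head -1
python3 -m crank '[[[0,0,0],[0,0,0.05]],[[0,0,0],[0,0,0]]]' >/dev/null
python3 -c "
from h import *
goto(596.3,-132.2,103)" |head -1
```

```text
t 22.33 p [ 596.  -132.7  105.7] yaw 2.0013 q7 1.061 w 15.1 F [-7.2  1.   9. ] T [0.09 1.22 1.76]
t 22.50 p [ 596.3 -133.3  105.7] yaw 1.9610 q7 1.027 w 15.2 F [-5.5 -1.   7.3] T [-0.26  1.02  1.55]
```

The left knob is on its stop (1.76 N m). Now the right one, starting from yaw 1.26.

```bash
python3 -m crank '[[[0,0,0],[0,0,0]],[[0,0,0],[0,0,0]],[[0,0,0],[0,0,0]],[[0,0,0],[0,0,0]],[[0,0,0],[0,0,0]],[[0,0,0],[0,0,0]],[[0,0,-0.07],[0,0,0]],[[0,0,-0.07],[0,0,0]],[[0,0,-0.06],[0,0,0]],[[0,0,0],[0,0,0.14]]]' 1 40 | grep -E "width"
python3 -m crank '[[[0,0,0],[0,0,0.15]],[[0,0,0],[0,0,0.15]],[[0,0,0],[0,0,0.15]],[[0,0,0],[0,0,0.15]],[[0,0,0],[0,0,0.15]],[[0,0,0],[0,0,0]],[[0,0,0],[0,0,0]]]' >/dev/null
python3 -c "
from h import *
goto(448.1,-152.6,103,1.26)"
```

```text
width: 85.3
t 23.92 p [ 598.  -132.4  184.9] yaw 1.2598 q7 0.377 w 85.5 F [ 0.2 -0.2  0.4] T [0.01 0.04 0.08]
shift units [-0.1627 -0.3412  0.2048] rows>=4.1 tilt [-0.0004 -0.0004]
turn az units -0.0002 (dyaw 0.0002)
```

```bash
python3 -m crank '[[[-0.027,-0.057,0],[0,0,0]],[[-0.027,-0.057,0],[0,0,0]],[[-0.027,-0.057,0],[0,0,0]],[[-0.027,-0.057,0],[0,0,0]],[[-0.027,-0.057,0],[0,0,0]],[[-0.028,-0.056,0],[0,0,0]],[[0,0,0],[0,0,0]],[[0,0,0],[0,0,0]]]' >/dev/null
python3 - <<'E'
from h import *
goto(448.1,-152.6,103,1.26); print(state()['qpos'].round(2))
c=get_calibration('wrist'); im,d=get_image('wrist')
u=np.array([np.cos(-1.4265),np.sin(-1.4265)])
for b,s,m in blobs(red(im),60):
    ys,xs=np.nonzero(m); w=plane('wrist',np.c_[xs,ys],118,c); C=np.linalg.eigh(np.cov((w-w.mean(0)).T))[1][:,1]
    print(b.round(),s[4],w.mean(0).round(1),'ang %.3f'%(np.arctan2(C[1],C[0])%np.pi))
cv2.imwrite('pics/wr6.png',im[:,:,::-1])
E
```

```text
t 24.58 p [ 447.3 -152.3  185.1] yaw 1.2576 q7 0.427 w 85.4 F [ 0.3 -0.3 -0.2] T [ 0.   -0.04 -0.03]
shift units [-0.0008  0.002   0.2052] rows>=2.0 tilt [0.0009 0.0024]
turn az units -0.0031 (dyaw 0.0024)
[-0.84  0.42  1.35  2.04 -0.48  1.06  0.43]
[387.  94.] 3081 [511.  -73.1] ang 1.855
[540. 157.] 1842 [ 594.7 -130.4] ang 2.048
[319. 261.] 2472 [ 447.3 -151.7] ang 1.240
```

View pics/wr6.png

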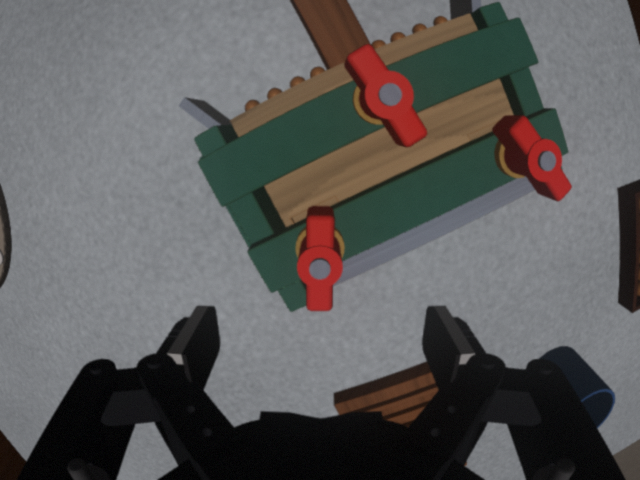

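The wrist view shows the front wing at (387,94) with q≈3.0, the left at (540,157) with q≈2.81, and the right at (319,261) directly under the jaws. I'll descend, keeping an eye on joint 3.

```bash
python3 -m crank '[[[-0.001,0.001,0.07],[0,0,0.01]],[[0,0,0.07],[0,0,0]],[[0,0,0.06],[0,0,0]],[[0,0,0],[0,0,0]],[[0,0,0],[0,0,0]]]' 1 40 | grep -E "pos|force"
python3 -m crank '[[[0,0,0],[0,0,0]],[[0,0,0],[0,0,0]],[[0,0,0],[0,0,0]],[[0,0,0],[0,0,0]],[[0,0,0],[0,0,0]],[[0,0,0],[0,0,0]],[[0,0,0],[0,0,0]],[[0,0,0],[0,0,0]],[[0,0,0],[0,0,0]]]' -1 50 | grep -E "pos|force|width"
python3 -m crank '[[[0,0,0],[0,0,0.06]],[[0,0,0],[0,0,0.12]],[[0,0,0],[0,0,0.12]],[[0,0,0],[0,0,0.12]]]' | grep -E "force"
python3 -c "
from h import *
goto(448.1,-152.6,103); print(state()['qpos'].round(2))"
```

```text
ee_pos: [448.7, -153.0, 104.8]
wrist_force: [-0.2, -1.3, 0.4]
finger_force: 0.0
ee_pos: [446.8, -152.1, 105.5]
wrist_force: [-4.4, 3.2, 8.8]
width: 14.9
finger_force: 49.5
wrist_force: [-5.4, 2.1, 7.6]
finger_force: 49.2
t 26.13 p [ 447.  -152.2  105.5] yaw 0.9151 q7 0.265 w 15.2 F [-5.4  2.1  7.6] T [0.43 0.91 0.1 ]
shift units [0.0009 0.0028 0.0062] rows>=0.1 tilt [-0.0025  0.003 ]
[-0.72  0.58  1.24  2.11 -0.69  0.96  0.26]
```

```bash
python3 -m crank '[[[0,0,0],[0,0,0.12]],[[0,0,0],[0,0,0.12]],[[0,0,0],[0,0,0.12]],[[0,0,0],[0,0,0.12]],[[0,0,0],[0,0,0.12]],[[0,0,0],[0,0,0.12]],[[0,0,0],[0,0,0.12]],[[0,0,0],[0,0,0.12]],[[0,0,0],[0,0,0.12]],[[0,0,0],[0,0,0.12]]]' | grep -E "force"
python3 -c "
from h import *
goto(448.1,-152.6,103); print(state()['qpos'].round(2))"
```

```text
wrist_force: [-4.5, 1.2, 6.6]
finger_force: 49.0
t 26.97 p [ 447.2 -152.7  105.5] yaw -0.0275 q7 -0.502 w 15.3 F [-4.5  1.2  6.6] T [0.26 0.74 0.17]
shift units [ 0.0022 -0.0003  0.0062] rows>=0.1 tilt [-0.0021  0.0012]
[-0.76  0.76  1.41  2.11 -0.88  1.08 -0.5 ]
```

```bash
python3 -m crank '[[[0,0,0],[0,0,0.12]],[[0,0,0],[0,0,0.12]],[[0,0,0],[0,0,0.1]]]' | grep -E "force"
python3 -c "
from h import *
goto(448.1,-152.6,103); print(state()['qpos'].round(3))"
```

```text
wrist_force: [-3.6, 1.1, 4.9]
finger_force: 49.0
t 27.22 p [ 447.2 -152.9  105.5] yaw -0.2944 q7 -0.750 w 15.4 F [-3.6  1.1  4.9] T [0.15 0.73 0.14]
shift units [ 0.0021 -0.0013  0.0062] rows>=0.1 tilt [-0.0022  0.0008]
[-0.767  0.783  1.424  2.111 -0.897  1.102 -0.75 ]
```

```bash
python3 -m crank '[[[0,0,0],[0,0,0.12]],[[0,0,0],[0,0,0.12]],[[0,0,0],[0,0,0.12]],[[0,0,0],[0,0,0.12]]]' | grep -E "force"
python3 -c "
from h import *
goto(448.1,-152.6,103); print(state()['qpos'].round(3))"
```

```text
wrist_force: [-3.8, 0.3, 5.5]
finger_force: 49.0
t 27.55 p [ 447.1 -153.1  105.5] yaw -0.6718 q7 -1.113 w 15.2 F [-3.8  0.3  5.5] T [0.04 0.78 0.16]
shift units [ 0.0013 -0.0024  0.0062] rows>=0.1 tilt [-0.0021  0.0004]
[-0.768  0.799  1.436  2.111 -0.911  1.115 -1.113]
```

```bash
python3 -m crank '[[[0,0,0],[0,0,0.11]],[[0,0,0],[0,0,0.11]],[[0,0,0],[0,0,0.11]],[[0,0,0],[0,0,0.11]]]' - 60| grep -E "force"
python3 -c "
from h import *
goto(448.1,-152.6,103); print(state()['qpos'].round(3))"
python3 -m crank '[[[0,0,0],[0,0,0.11]],[[0,0,0],[0,0,0.11]],[[0,0,0],[0,0,0.11]],[[0,0,0],[0,0,0.05]],[[0,0,0],[0,0,0]]]' | grep -E "force"
python3 -c "
from h import *
goto(448.1,-152.6,103); print(state()['qpos'].round(3))"
```

```text
wrist_force: [-4.4, 0.7, 4.7]
finger_force: 60.4
t 27.88 p [ 447.  -153.2  105.5] yaw -1.0171 q7 -1.453 w 14.8 F [-4.4  0.7  4.7] T [0.04 0.81 0.17]
shift units [ 0.0003 -0.0032  0.0063] rows>=0.1 tilt [-0.0023  0.0002]
[-0.769  0.806  1.442  2.111 -0.917  1.121 -1.453]
wrist_force: [-4.1, 0.6, 6.8]
finger_force: 60.5
t 28.30 p [ 446.8 -153.3  105.5] yaw -1.3135 q7 -1.745 w 15.0 F [-4.1  0.6  6.8] T [-0.01  0.85 -0.1 ]
shift units [-0.0008 -0.0037  0.0063] rows>=0.1 tilt [-0.0025  0.0002]
[-0.769  0.81   1.445  2.112 -0.92   1.124 -1.745]
```

q≈3.03; feeling for the stop.

```bash
python3 -m crank '[[[0,0,0],[0,0,0.06]],[[0,0,0],[0,0,0.06]],[[0,0,0],[0,0,0.04]],[[0,0,0],[0,0,0]]]' >/dev/null
python3 -c "
from h import *
goto(448.1,-152.6,103)" |head -1
python3 -m crank '[[[0,0,0],[0,0,0.05]],[[0,0,0],[0,0,0.04]],[[0,0,0],[0,0,0]]]' >/dev/null
python3 -c "
from h import *
goto(448.1,-152.6,103)"|head -1
```

```text
t 28.63 p [ 446.7 -153.3  105.5] yaw -1.4388 q7 -1.870 w 14.6 F [-6.1  0.3  6.7] T [ 0.04  0.93 -0.1 ]
t 28.88 p [ 446.7 -153.3  105.5] yaw -1.5054 q7 -1.937 w 14.9 F [-4.9  0.4  6.7] T [-0.07  0.96  0.91]
```

```bash
python3 -m crank '[[[0,0,0],[0,0,0.04]],[[0,0,0],[0,0,0.03]],[[0,0,0],[0,0,0]]]' >/dev/null
python3 -c "
from h import *
goto(448.1,-152.6,103)"|head -1
python3 -m crank '[[[0,0,0],[0,0,0]],[[0,0,0],[0,0,0]],[[0,0,0],[0,0,0]],[[0,0,0],[0,0,0]],[[0,0,0],[0,0,0]],[[0,0,0],[0,0,0]],[[0,0,-0.07],[0,0,0]],[[0,0,-0.07],[0,0,0]],[[0,0,-0.08],[0,0,0]],[[0,0,-0.08],[0,0,0]]]' 1 | grep width
python3 -m crank '[[[0,0,-0.05],[0,0,0]],[[0,0,-0.05],[0,0,0]],[[0,0,0],[0,0,0]],[[0,0,0],[0,0,0]]]'
python3 - <<'E'
from h import *
c=get_calibration('wrist'); im,d=get_image('wrist')
for b,s,m in blobs(red(im),60):
    ys,xs=np.nonzero(m); w=plane('wrist',np.c_[xs,ys],118,c); C=np.linalg.eigh(np.cov((w-w.mean(0)).T))[1][:,1]
    a=np.arctan2(C[1],C[0]); print(b.round(),s[4],w.mean(0).round(1),'q %.3f'%((1.715-a)%np.pi))
cv2.imwrite('pics/wr7.png',im[:,:,::-1])
im,d=get_image('top'); cv2.imwrite('pics/top7.png',im[:,:,::-1])
E
```

```text
t 29.13 p [ 446.7 -153.9  105.6] yaw -1.5584 q7 -1.991 w 15.0 F [-5.5 -1.5  4.6] T [-0.51  1.01  1.16]
width: 85.8
t: 30.3
ee_pos: [448.9, -152.7, 265.7]
tcp_rot: [[0.009, -1.0, 0.003], [-1.0, -0.009, 0.003], [-0.003, -0.003, -1.0]]
wrist_force: [0.5, 0.1, -0.1]
width: 85.6
finger_force: 0.0
[324. 224.] 1396 [ 446.9 -154.4] q 0.060
[151. 249.] 961 [ 595.9 -131.8] q 2.802
[249. 312.] 959 [511.3 -74.5] q 2.983
```

View pics/top7.png

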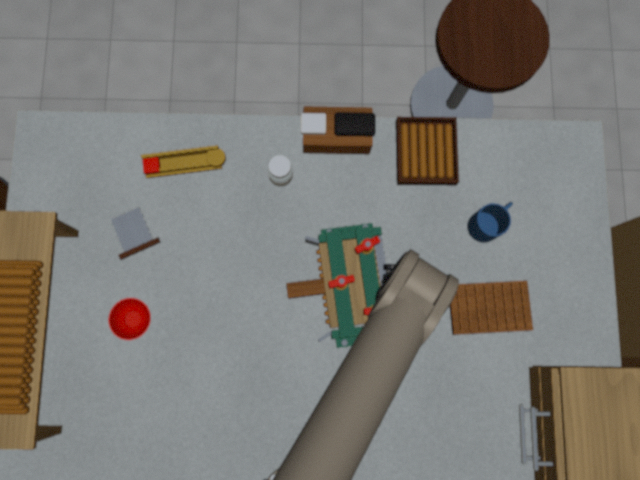

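The top view shows the mould home in the press, with its tongue at (305,289), and the bystanders where they were. The wings read 2.98, 2.80 and 3.20 rad, matching the stops I felt.

```bash
python3 -c "
from plant import *
print(sign_off())"
```

```text
the job is handed in; nothing more can be done
None
```

The job is handed in at about 30 s of the 72 s allowed, though no verdict came back: the mould is home against the stop, all three knobs are on their felt end stops (front about 2.98, left 2.80, right 3.20 rad), and the bystanders look unmoved in the last picture.

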